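# Erect a folding produce crate and hold its lid at 45 degrees

### The job

Get the blue folding crate ready for loading carrots: first swing both orange end panels fully upright while the lid is still shut, then lift the lid, which has a yellow pull tab, and hold it open at 45 degrees, halfway between shut and straight up, with the end panels still upright. The lid drops shut if let go, so finish still holding it with the fingers at that angle, standing still; leave the two loose carrots and the roll of tape beside the crate where they are.

Things in the scene. Friction and masses are not known exactly. Their poses are not given: they have to be found in the camera images.
- crate: Blue plastic folding crate fixed to the table, 180 mm deep (its x), 200 mm wide (its y), 96 mm high under the lid. Origin: centre of its underside, on the table; x points from its front to its back (roughly away from the robot), y to its left, z up. Front and back walls always stand; the left (+y) and right (-y) ends are closed by hinged orange panels.
- left_panel (a joint): Angle of the left orange end panel (rad): 0 flat outward on the table, pi/2 upright at its stop; starts at 0.75 to 1.0. Stiff hinge (friction 0.12 N m): stays where left; about 1.5 N at the free edge moves it. 176 mm along crate x, 90 mm from hinge to free edge, 5 mm thick, 8 mm bead on the edge. The shut lid leaves no room for a finger inside: push the edge from outside, along its arc.
- right_panel (a joint): Angle of the right orange end panel (rad), the mirror image of the left one: 0 flat outward, pi/2 upright at its stop; starts half raised (0.75 to 1.0); same sizes and stiffness.
- left_panel_hinge (a point): Middle of the left panel's hinge line, fixed on the crate: 100 mm to the left (crate +y) of the crate's origin, 5 mm above the table; the hinge line runs along the crate's x. Axes as the crate's.
- right_panel_hinge (a point): Middle of the right panel's hinge line: 100 mm to the right (crate -y) of the crate's origin, 5 mm above the table.
- left_panel_edge (a point): Middle of the left panel's free edge, 90 mm from its hinge line; it moves with the panel.
- right_panel_edge (a point): Middle of the right panel's free edge, 90 mm from its hinge line; it moves with the panel.
- lid (a joint): Angle of the lid (rad): 0 shut (level), pi/4 = 45 degrees, pi/2 straight up; limit 1.9. It is hinged along the top of the back wall, its front edge rises as it opens, and it falls shut when let go. Blue plate 186 mm deep, 194 mm wide, 5 mm thick, 0.17 to 0.35 kg, hinge almost frictionless.
- lid_hinge (a point): Middle of the lid's hinge line, fixed on the crate: 90 mm behind (crate +x) the crate's origin and 96 mm above the table; the line runs along the crate's y.
- lid_tab (a point): Grip point in the yellow pull tab on the lid near its front edge; moves with the lid. The tab is 36 mm wide (crate y), 14 mm thick, with a round top 12 mm above this point. With the lid shut this point is 168 mm in front of the hinge line and 33 mm above it, 28 mm above the lid's upper face. Gripped on its two 36 mm apart side faces, it can pivot between the finger pads as the lid turns.
- front_carrot: Loose orange carrot, 163x74x46 mm, lying on the table in front of the crate (robot side). Origin: under its middle. Leave it alone.
- side_carrot: Loose orange carrot, 78x150x45 mm, lying on the table to the right of the crate. Origin: under its middle. Leave it alone.
- tape_roll: Loose roll of beige masking tape, 100x98x25 mm, lying flat behind the crate's left half. Origin: centre of its underside. Leave it alone.

How it is judged:
On the way:
1. both end panels are upright (at least 83 degrees) while the lid is still shut (below 10 degrees) (value of joint each of left_panel, right_panel above 1.45 rad and value of joint lid below 0.17 rad), for 0.2 s.
At the end, for the whole second after the job is handed in: The robot's fingers hold the lid still at 45 degrees open (within 7 degrees), with the fingers touching it, and both end panels are upright (at least 83 degrees) (value of joint lid between 0.665 and 0.905 rad and velocity of joint lid between -0.1 and 0.1 rad/s and contact force between the fingers and lid above 0.4 N and value of joint each of left_panel, right_panel above 1.45 rad); the arm keeps its last pose, push and grip.
It fails at once if a carrot or the roll of tape is moved by more than 30 mm (distance of any of front_carrot, side_carrot, tape_roll from where it was at the start of the episode above 0.03 m).
It also fails if it takes over 62 s, if anything falls off the work surface, if the arm or the gripper's body presses on something with over 40 N, if the wrist force passes 120 N, or if a joint passes its speed limit or range.

### The arm

A 7-joint arm with a two-finger parallel gripper is mounted at the origin on a cart in front of the work surface, level with it; the furniture and walls round the work are solid. World frame = base frame: x ahead of the robot, y to its left, z up, the work surface at z = 0. Lengths are in m, angles in rad, forces in N, time in s.
With the tool pointing down it reaches from about 0.425 to 0.925 m from the base axis. Payload 6.8 kg.
Tool frame: the origin (TCP) lies on the centre line of the jaws, within the pads' length; the fingertips stand 14 mm ahead of it and the grasp point (between the pads) lies 5 mm behind it (r.tips_ahead is the distance from the TCP to the fingertips, in m); z points along the fingers, y is the line along which they close (so a half turn about z gives the same grasp; the last joint's range is limited). The gripper opens to 85 mm and grips with 20 to 120 N. Pads are 22 mm wide; open, the fingers measure 114 mm over their backs; the gripper's body (76 mm by 85 mm) begins 54 mm behind the grasp point. The pads swing forward as they close: fully open they stand 13 mm farther back than shut.
Start: joints at [-1.319, 0.477, 0.022, 1.555, -0.011, 1.109, -0.083], TCP at [0.238, 0.632, 0.245] pointing down, gripper open.
Joint ranges: [-2.96, 2.96], [-0.34, 2.1], [-1.41, 1.46], [0.24, 2.44], [-1.37, 4.51], [0.17, 1.92], [-2.96, 2.96]. Speed limits (rad/s): [2.39, 2.39, 3.14, 3.14, 3.14, 3.14, 3.14].

### API

Orientations are given as a rotation vector (axis times angle).
In Python, from bench import r, eyes gives the robot as it stands.
- The arm moves only by the tool step_arm, never from a script. Its argument "rows" is a list of rows, each a list of 6 numbers: the shift along the world's x, y, z in units of 60 cm (1.0 is 60 cm), then the turn, a rotation vector about the world's x, y, z in units of pi rad (1.0 is pi rad). In form: [[x, y, z, rx, ry, rz], ...]. A call has 1 to 5 rows; each row is the pose to reach, as a shift and turn from the pose commanded when the call began, turning the shorter way round; what a row does not reach only later rows make up. A row lasts 1/12 s, in which the tool goes at most 41.7 mm and 7.16 degrees, less where a joint would pass 70% of its speed; a pose out of reach is approached as far as the arm can. A call with a number of a shift or a turn outside -1 to 1 is refused whole. A call with a gripper value outside its range is refused whole. "jaw" is the closure, from 0 (fully open) to 1 (shut), set as the call begins (left out, the last holds). The fingers move at their own pace and stop on an object; "squeeze" is the grip in N (left out, the last holds). Time passes only in rows, so rows that repeat a pose let the fingers close. It gives the time, the measured TCP pose, the force, the opening and the grip force at its end, in the units of the state.
- r.get_obs(): the state, without advancing time (a new reading comes with each control period).
- eyes.grab_frame(name): name is "side" or "top"; returns the picture (420x560x3 uint8, red, green, blue); there is no depth.
- eyes.camera_info(name): a dict with "mtx" (3x3 intrinsics, pixels), "extrinsics" (4x4, takes a point from camera to world coordinates). Camera axes: x right, y down, z forward; pixel columns grow to the right and rows downward; lengths in m; the calibration is good to about 2 mm. A picture is of the moment at which its call begins. camera_info takes no time and is no camera call.
- r.hand_in(): hands the job in; it is judged then, once.
The state is a dict: "clock": time; "joints": joint angles; "qvel": joint speeds; "tau": joint torques, N m; "tcp_pos": TCP position; "orientation": TCP orientation; "contact_force": force on the tool from outside, world axes, zero at the start; "moment": the same for the moment, N m; "grip_width": finger opening in m; "gripper_force": force on a finger pad.
Only numpy, scipy, OpenCV 4.12 (cv2) and the standard library are available. Lean on these libraries where they do the work, as an engineer would, in place of code of your own. Each camera call takes 0.05 s, during which the arm holds its last target. There are 200 camera calls.

## Working session

There is one attempt and no reset: what is moved stays moved. The work goes in short steps, Python scripts to look and compute and a tool call to move; the robot and the scene stay as the last step left them, time stands still between calls to the robot, and variables do not carry over. Pictures are saved under pics/ and viewed, at most 10 in all, crops included, and the job is handed in when it is done.

Besides the shell and the picture viewer there is one more tool, called after "Emit:" as name(argument=value, ...) on one line, values as JSON. step_arm: Moves the arm, as the interface text tells. Shifts and turns lie within -1 to 1; 1 stands for 60 cm of shift or pi rad of turn. Its arguments: {"type":"object","properties":{"rows":{"type":"array"},"jaw":{"type":"number"},"squeeze":{"type":"number"}},"required":["rows"]}

```bash
mkdir -p pics; python3 - <<'E'
from bench import r, eyes
import cv2, numpy as np
for n in("top","side"):
    f=eyes.grab_frame(n); cv2.imwrite(f"pics/{n}0.png",f[:,:,::-1])
    c=eyes.camera_info(n); print(n,np.round(c["mtx"],1).tolist(),np.round(c["extrinsics"],3).tolist())
o=r.get_obs(); print(o["tcp_pos"],o["orientation"],o["clock"],r.tips_ahead)
E
```

```text
top [[478.3, 0.0, 285.9], [0.0, 478.3, 202.4], [0.0, 0.0, 1.0]] [[-0.005, -0.998, 0.069, 0.452], [-1.0, 0.005, 0.005, -0.068], [-0.006, -0.069, -0.998, 1.217], [0.0, 0.0, 0.0, 1.0]]
side [[380.9, 0.0, 284.1], [0.0, 380.9, 207.1], [0.0, 0.0, 1.0]] [[-0.994, -0.073, 0.084, 0.456], [-0.11, 0.568, -0.816, 0.727], [0.012, -0.82, -0.572, 0.655], [0.0, 0.0, 0.0, 1.0]]
[0.23751538 0.63129314 0.24444632] [-5.62238089e-01 -3.09069911e+00  2.56034677e-03] 0.1 0.014
```

View pics/top0.png

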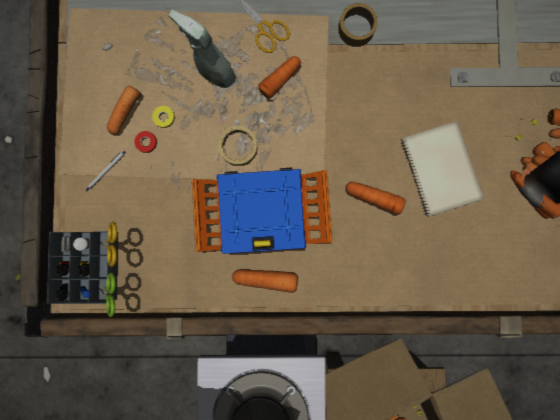

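View pics/side0.png

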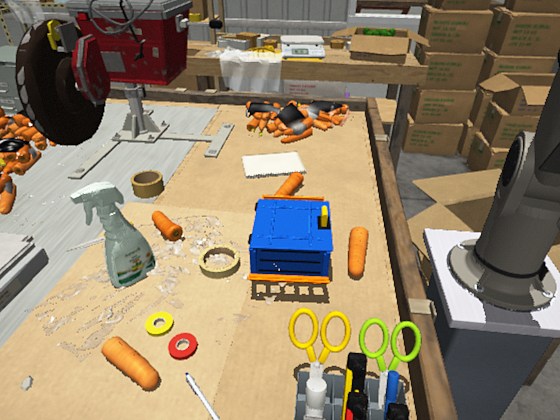

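The top view shows the crate at about (261,210) px with the tab at (263,243). The panels' outer edges are near u=197 (left) and u=328 (right). One carrot is at (265,280), the side carrot at (376,197) and the tape at (238,146). The side view agrees, and the arm is clear of the scene.

```bash
cat > h.py <<'E'
import cv2, numpy as np
from bench import r, eyes
def mask(f,lo,hi): return cv2.inRange(cv2.cvtColor(f,cv2.COLOR_RGB2HSV),lo,hi)
def ray(n,p):
    c=eyes.camera_info(n);E=np.array(c["extrinsics"])
    d=E[:3,:3]@np.linalg.solve(np.array(c["mtx"]),[p[0],p[1],1]); return E[:3,3],d
def onz(n,p,z):
    o,d=ray(n,p); return o+d*(z-o[2])/d[2]
def big(m):
    return max(cv2.findContours(m,cv2.RETR_EXTERNAL,cv2.CHAIN_APPROX_NONE)[0],key=cv2.contourArea)
E
python3 - <<'E'
from h import *
f=cv2.imread("pics/top0.png")[:,:,::-1].copy()
b=mask(f,(105,120,50),(125,255,255)); b[:, :200]=0;b[:,320:]=0;b[:160]=0;b[265:]=0
b=cv2.morphologyEx(b,cv2.MORPH_CLOSE,np.ones((9,9)))
q=cv2.boxPoints(cv2.minAreaRect(big(b)));print("lid px",q.round(1).tolist())
P=np.array([onz("top",p,.1) for p in q]);print(P.round(3).tolist(),P.mean(0).round(4))
y=mask(f,(22,120,120),(35,255,255));y[:230]=0;y[255:]=0;y[:,:245]=0;y[:,285:]=0
yr=cv2.minAreaRect(big(y));print("tab",yr,onz("top",yr[0],.14))
o=mask(f,(3,150,90),(20,255,255))
for n,(a,c) in dict(L=(185,222),R=(300,336)).items():
    m=np.zeros_like(o);m[165:262,a:c]=o[165:262,a:c]
    rr=[(v,(np.where(m[v])[0][[0,-1]]).tolist()) for v in range(165,262,6) if m[v].any()];print(n,rr)
for nm,(x0,x1,y0,y1) in dict(fc=(225,305,262,300),sc=(340,412,175,220)).items():
    m=np.zeros_like(o);m[y0:y1,x0:x1]=o[y0:y1,x0:x1];k=cv2.boxPoints(cv2.minAreaRect(big(m)));print(nm,np.array([onz("top",p,.02)[:2] for p in k]).round(3).tolist())
E
```

```text
lid px [[216.1999969482422, 174.10000610351562], [300.29998779296875, 168.6999969482422], [305.29998779296875, 248.0], [221.1999969482422, 253.39999389648438]]
[[0.598, 0.101, 0.1], [0.609, -0.096, 0.1], [0.423, -0.107, 0.1], [0.412, 0.089, 0.1]] [ 0.5105 -0.0033  0.1   ]
tab ((261.5, 243.0), (4.0, 15.0), 90.0) [ 0.43604537 -0.00734256  0.14      ]
L [(183, [192, 217]), (189, [192, 217]), (195, [193, 217]), (201, [193, 218]), (207, [193, 218]), (213, [194, 218]), (219, [194, 219]), (225, [194, 219]), (231, [195, 219]), (237, [195, 220]), (243, [195, 220]), (249, [196, 219])]
R [(171, [318, 326]), (177, [302, 327]), (183, [302, 327]), (189, [302, 328]), (195, [302, 328]), (201, [303, 328]), (207, [303, 329]), (213, [303, 329]), (219, [304, 330]), (225, [304, 330]), (231, [305, 331]), (237, [305, 331]), (243, [307, 318])]
fc [[0.335, 0.075], [0.38, 0.069], [0.357, -0.091], [0.312, -0.084]]
sc [[0.565, -0.207], [0.604, -0.225], [0.542, -0.364], [0.504, -0.346]]
```

Emit:
step_arm(rows=[[0.1, -0.05, 0.05, 0, 0, 0.03], [0.15, -0.1, 0.1, 0, 0, 0.06], [0.2, -0.15, 0.13, 0, 0, 0.09], [0.25, -0.2, 0.16, 0, 0, 0.134], [0.27, -0.23, 0.17, 0, 0, 0.134]], jaw=1, squeeze=40)

```text
clock: 0.52
tcp_pos: [0.3824, 0.5129, 0.3369]
orientation: [-0.106, 3.14, 0.0]
contact_force: [1.1, 0.5, 0.1]
grip_width: 0.0255
gripper_force: 0.0
```

Emit:
step_arm(rows=[[0.12, -0.05, 0, 0, 0, 0], [0.13, -0.12, 0, 0, 0, 0], [0.13, -0.19, 0, 0, 0, 0], [0.13, -0.26, 0, 0, 0, 0], [0.13, -0.33, -0.03, 0, 0, 0]])

```text
clock: 0.93
tcp_pos: [0.46, 0.3397, 0.3263]
orientation: [-0.093, 3.138, 0.002]
contact_force: [0.8, -0.5, -0.0]
grip_width: 0.0003
gripper_force: 0.0
```

Emit:
step_arm(rows=[[0, -0.06, -0.06, 0, 0, 0], [0, -0.12, -0.12, 0, 0, 0], [0, -0.14, -0.19, 0, 0, 0], [0, -0.14, -0.24, 0, 0, 0], [0, -0.14, -0.24, 0, 0, 0]])

```text
clock: 1.35
tcp_pos: [0.4548, 0.253, 0.1754]
orientation: [0.091, -3.131, 0.011]
contact_force: [-1.2, -1.0, 0.5]
grip_width: 0.0001
gripper_force: 0.0
```

Emit:
step_arm(rows=[[0, 0, 0, 0, 0, 0], [0, 0, 0, 0, 0, 0], [0, 0, 0, 0, 0, 0]])

```text
clock: 1.6
tcp_pos: [0.4597, 0.26, 0.1835]
orientation: [-0.098, 3.137, 0.004]
contact_force: [-0.3, 0.5, 0.3]
grip_width: 0.0002
gripper_force: 0.0
```

Emit:
step_arm(rows=[[0.01, -0.04, -0.06, 0, 0, 0], [0.017, -0.08, -0.12, 0, 0, 0], [0.017, -0.09, -0.17, 0, 0, 0], [0.017, -0.09, -0.2, 0, 0, 0], [0.017, -0.09, -0.2, 0, 0, 0]])

```text
clock: 2.02
tcp_pos: [0.4679, 0.2036, 0.0596]
orientation: [0.096, -3.137, 0.002]
contact_force: [0.0, 0.6, 0.3]
grip_width: -0.0003
gripper_force: 0.0
```

Emit:
step_arm(rows=[[0, -0.02, 0, 0, 0, 0], [0, -0.04, 0, 0, 0, 0], [0, -0.06, 0, 0, 0, 0], [0, -0.06, 0, 0, 0, 0]])

```text
clock: 2.35
tcp_pos: [0.4704, 0.1665, 0.0635]
orientation: [-0.092, 3.136, 0.003]
contact_force: [-0.2, 1.1, 0.3]
grip_width: -0.0001
gripper_force: 0.2
```

Commanded y is now about 0.168. Next I push towards 0.115, slowly near the end.

Emit:
step_arm(rows=[[0, -0.02, 0, 0, 0, 0], [0, -0.04, 0, 0, 0, 0], [0, -0.06, 0, 0, 0, 0], [0, -0.075, 0, 0, 0, 0], [0, -0.085, 0, 0, 0, 0]])

```text
clock: 2.77
tcp_pos: [0.4721, 0.1232, 0.0682]
orientation: [-0.102, 3.131, 0.015]
contact_force: [-21.4, 14.9, 78.4]
grip_width: 0.0002
gripper_force: 41.0
```

Emit:
step_arm(rows=[[0, -0.003, 0, 0, 0, 0], [0, -0.005, 0, 0, 0, 0], [0, -0.005, 0, 0, 0, 0]])

```text
clock: 3.02
tcp_pos: [0.4723, 0.1199, 0.0688]
orientation: [-0.101, 3.131, 0.014]
contact_force: [-20.1, 13.0, 73.0]
grip_width: -0.0001
gripper_force: 37.4
```

Emit:
step_arm(rows=[[0, 0, 0.01, 0, 0, 0], [0, 0, 0.02, 0, 0, 0], [0, 0, 0.03, 0, 0, 0], [0, 0, 0.03, 0, 0, 0]])

```text
clock: 3.35
tcp_pos: [0.4691, 0.1133, 0.0805]
orientation: [-0.095, 3.139, 0.001]
contact_force: [-0.5, 1.5, 1.2]
grip_width: -0.0002
gripper_force: 0.7
```

```bash
python3 - <<'E'
from h import *
f=eyes.grab_frame("side");cv2.imwrite("pics/s1.png",cv2.resize(f[150:330,180:420,::-1],None,fx=3,fy=3))
E
```

```text
(no output)
```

View pics/s1.png

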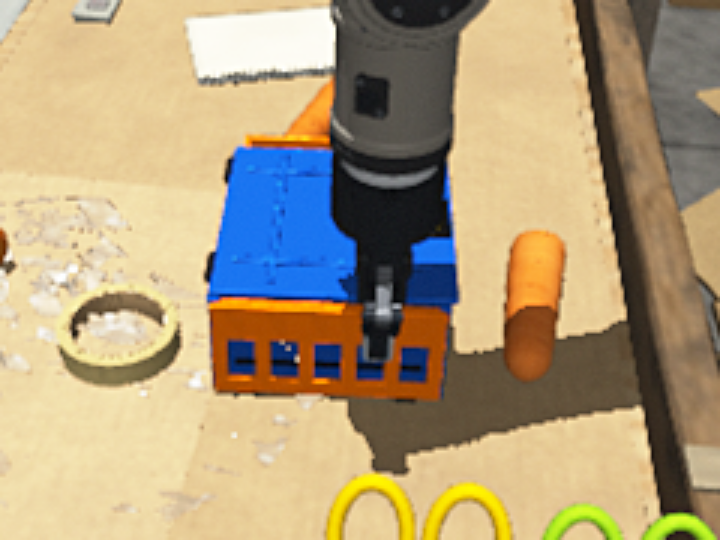

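The view shows the left panel nearly upright, about (330,350) in the crop, with the fingers against its outer face. Raising the tool removed the vertical load. Next a slight push to seat the panel at its stop.

Emit:
step_arm(rows=[[0, -0.006, 0.004, 0, 0, 0], [0, -0.012, 0.004, 0, 0, 0], [0, -0.012, 0.004, 0, 0, 0]])

```text
clock: 3.65
tcp_pos: [0.4683, 0.1086, 0.0815]
orientation: [0.098, -3.14, -0.004]
contact_force: [-2.0, 8.6, 3.1]
grip_width: -0.0002
gripper_force: 4.8
```

Emit:
step_arm(rows=[[0, -0.005, 0, 0, 0, 0], [0, -0.005, 0, 0, 0, 0], [0, -0.005, 0, 0, 0, 0]])

```text
clock: 3.9
tcp_pos: [0.4683, 0.1083, 0.0816]
orientation: [-0.102, 3.14, 0.008]
contact_force: [-2.5, 16.8, 0.8]
grip_width: 0.0
gripper_force: 8.3
```

Emit:
step_arm(rows=[[0, 0.03, 0, 0, 0, 0], [0, 0.06, 0.03, 0, 0, 0], [0, 0.06, 0.1, 0, 0, 0], [0, 0.06, 0.17, 0, 0, 0], [0, 0.06, 0.24, 0, 0, 0]])

```text
clock: 4.32
tcp_pos: [0.4676, 0.1384, 0.2252]
orientation: [0.096, -3.137, 0.003]
contact_force: [1.3, 0.8, -0.8]
grip_width: -0.0001
gripper_force: 0.0
```

```bash
python3 - <<'E'
from h import *
print(r.get_obs()["tcp_pos"])
E
```

```text
[0.46755452 0.13842333 0.22520258]
```

Emit:
step_arm(rows=[[0, -0.06, 0, 0, 0, 0], [0, -0.12, 0, 0, 0, 0], [0, -0.18, 0, 0, 0, 0], [0, -0.24, 0, 0, 0, 0], [0, -0.3, 0, 0, 0, 0]])

```text
clock: 4.73
tcp_pos: [0.4675, -0.043, 0.2241]
orientation: [0.095, -3.139, 0.001]
contact_force: [1.3, -0.3, -0.6]
grip_width: 0.0
gripper_force: 0.0
```

Emit:
step_arm(rows=[[0, -0.06, 0, 0, 0, 0], [0, -0.12, 0, 0, 0, 0], [0, -0.18, 0, 0, 0, 0], [0, -0.24, 0, 0, 0, 0], [0, -0.29, 0, 0, 0, 0]])

```text
clock: 5.15
tcp_pos: [0.4669, -0.2179, 0.224]
orientation: [0.092, -3.138, 0.001]
contact_force: [0.1, 0.2, -0.8]
grip_width: 0.0002
gripper_force: 0.0
```

Emit:
step_arm(rows=[[0, 0, 0, 0, 0, 0], [0, 0, 0, 0, 0, 0], [0, 0, 0, 0, 0, 0]])

```text
clock: 5.4
tcp_pos: [0.4678, -0.2141, 0.2238]
orientation: [0.095, -3.138, -0.001]
contact_force: [-0.2, -0.1, -0.3]
grip_width: 0.0001
gripper_force: 0.0
```

Descend to TCP z of about 0.066, then push towards +y while rising with the arc.

Emit:
step_arm(rows=[[0, 0, -0.065, 0, 0, 0], [0, 0, -0.13, 0, 0, 0], [0, 0, -0.195, 0, 0, 0], [0, 0, -0.263, 0, 0, 0], [0, 0, -0.263, 0, 0, 0]])

```text
clock: 5.82
tcp_pos: [0.4636, -0.2105, 0.0599]
orientation: [0.101, -3.127, -0.008]
contact_force: [-1.5, 0.7, 0.2]
grip_width: -0.0
gripper_force: 0.0
```

Emit:
step_arm(rows=[[0, 0.02, 0, 0, 0, 0], [0, 0.04, 0, 0, 0, 0], [0, 0.06, 0.004, 0, 0, 0], [0, 0.075, 0.008, 0, 0, 0]])

```text
clock: 6.15
tcp_pos: [0.4712, -0.1693, 0.0753]
orientation: [-0.096, 3.133, -0.004]
contact_force: [0.0, -3.8, 3.1]
grip_width: -0.0004
gripper_force: 2.0
```

Emit:
step_arm(rows=[[0, 0.015, 0.008, 0, 0, 0], [0, 0.03, 0.014, 0, 0, 0], [0, 0.045, 0.019, 0, 0, 0], [0, 0.06, 0.021, 0, 0, 0]])

```text
clock: 6.48
tcp_pos: [0.4694, -0.132, 0.0858]
orientation: [-0.097, 3.138, 0.0]
contact_force: [0.2, -1.0, 0.9]
grip_width: 0.0001
gripper_force: 0.8
```

Emit:
step_arm(rows=[[0, 0.01, 0, 0, 0, 0], [0, 0.02, -0.003, 0, 0, 0], [0, 0.025, -0.003, 0, 0, 0], [0, 0.025, -0.003, 0, 0, 0]])

```text
clock: 6.82
tcp_pos: [0.4695, -0.125, 0.084]
orientation: [-0.087, 3.136, -0.012]
contact_force: [-2.2, -22.0, 13.8]
grip_width: -0.0001
gripper_force: 11.0
```

Emit:
step_arm(rows=[[0, 0, 0.006, 0, 0, 0], [0, 0.005, 0.008, 0, 0, 0], [0, 0.005, 0.008, 0, 0, 0]])

```text
clock: 7.07
tcp_pos: [0.4688, -0.1246, 0.0867]
orientation: [-0.084, 3.137, -0.018]
contact_force: [5.1, -31.1, -15.9]
grip_width: 0.0
gripper_force: 15.6
```

Emit:
step_arm(rows=[[0, -0.03, 0, 0, 0, 0], [0, -0.06, 0.03, 0, 0, 0], [0, -0.06, 0.1, 0, 0, 0], [0, -0.06, 0.17, 0, 0, 0], [-0.04, -0.06, 0.24, 0, 0, 0]], jaw=0)

```text
clock: 7.48
tcp_pos: [0.4508, -0.1507, 0.2269]
orientation: [-0.098, 3.138, -0.001]
contact_force: [1.0, -0.1, 1.0]
grip_width: 0.0604
gripper_force: 0.0
```

Emit:
step_arm(rows=[[0, -0.06, 0, 0, 0, 0], [0, -0.12, 0, 0, 0, 0], [0, -0.18, 0, 0, 0, 0], [0, -0.18, 0, 0, 0, 0]])

```text
clock: 7.82
tcp_pos: [0.447, -0.2655, 0.2255]
orientation: [-0.085, 3.14, -0.005]
contact_force: [-0.6, -0.7, 0.6]
grip_width: 0.0856
gripper_force: 0.0
```

```bash
python3 - <<'E'
from h import *
print(r.get_obs()["tcp_pos"])
f=eyes.grab_frame("top");g=eyes.grab_frame("side")
a=cv2.resize(f[160:270,180:350,::-1],(680,440));b=cv2.resize(g[180:300,230:350,::-1],(440,440))
cv2.imwrite("pics/b2.png",cv2.resize(np.hstack([a,b]),(800,314)))
o=mask(f,(3,150,90),(20,255,255))
for v in range(180,245,12):
    print(v,np.where(o[v,180:340])[0][[0,-1]]+180)
E
```

```text
[ 0.44695162 -0.26549579  0.22546398]
180 [215 302]
192 [216 303]
204 [217 304]
216 [217 305]
228 [218 305]
240 [219 306]
```

View pics/b2.png

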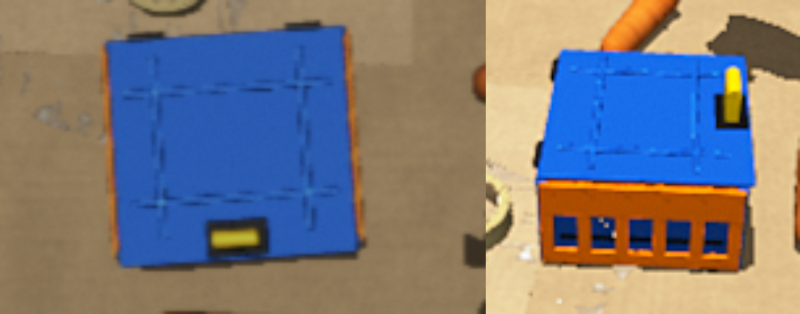

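Both panels show as thin, symmetric strips at u≈217 and 305, within about 1° of upright. The lid is shut, with the tab at (235,237) in the left crop. Next is the tab.

Emit:
step_arm(rows=[[-0.018, 0.07, 0, 0, 0, 0], [-0.018, 0.14, 0, 0, 0, 0], [-0.018, 0.21, 0, 0, 0, 0], [-0.018, 0.28, 0, 0, 0, 0], [-0.018, 0.35, 0, 0, 0, 0]])

```text
clock: 8.33
tcp_pos: [0.436, -0.0487, 0.2245]
orientation: [0.1, -3.139, -0.001]
contact_force: [0.8, 0.3, 0.4]
grip_width: 0.0854
gripper_force: 0.0
```

Emit:
step_arm(rows=[[0, 0.05, 0, 0, 0, 0], [0, 0.08, 0, 0, 0, 0], [0, 0.08, 0, 0, 0, 0], [0, 0.08, 0, 0, 0, 0], [0, 0.08, 0, 0, 0, 0]])

```text
clock: 8.75
tcp_pos: [0.4367, -0.0043, 0.2245]
orientation: [0.097, -3.139, 0.0]
contact_force: [-0.3, -0.3, -0.3]
grip_width: 0.0854
gripper_force: 0.0
```

Emit:
step_arm(rows=[[0, -0.005, -0.05, 0, 0, 0], [0, -0.005, -0.1, 0, 0, 0], [0, -0.005, -0.14, 0, 0, 0], [0, -0.005, -0.17, 0, 0, 0], [0, -0.005, -0.17, 0, 0, 0]])

```text
clock: 9.17
tcp_pos: [0.4347, -0.0088, 0.1199]
orientation: [0.092, -3.134, 0.002]
contact_force: [-0.4, 0.1, 0.6]
grip_width: 0.0852
gripper_force: 0.0
```

Emit:
step_arm(rows=[[0, 0, 0, 0, 0, 0], [0, 0, 0, 0, 0, 0], [0, 0, 0, 0, 0, 0], [0, 0, 0, 0, 0, 0], [0, 0, 0, 0, 0, 0]], jaw=1, squeeze=40)

```text
clock: 9.58
tcp_pos: [0.4385, -0.0102, 0.1246]
orientation: [-0.093, 3.137, -0.004]
contact_force: [-1.9, -11.6, 10.7]
grip_width: 0.0354
gripper_force: 40.3
```

Emit:
step_arm(rows=[[0, 0, 0, 0, 0, 0], [0, 0, 0, 0, 0, 0]])

```text
clock: 9.75
tcp_pos: [0.4385, -0.0102, 0.1246]
orientation: [-0.093, 3.137, -0.004]
contact_force: [-1.7, -10.9, 11.5]
grip_width: 0.0353
gripper_force: 40.4
```

Emit:
step_arm(rows=[[0.005, -0.002, 0.022, 0, 0, 0], [0.012, -0.002, 0.043, 0, 0, 0], [0.021, -0.002, 0.064, 0, 0, 0], [0.031, -0.001, 0.084, 0, 0, 0], [0.031, -0.001, 0.084, 0, 0, 0]])

```text
clock: 10.17
tcp_pos: [0.4572, -0.0091, 0.1754]
orientation: [-0.095, 3.137, -0.001]
contact_force: [-0.8, -5.1, -1.6]
grip_width: 0.035
gripper_force: 41.3
```

Emit:
step_arm(rows=[[0.012, 0, 0.019, 0, 0, 0], [0.025, 0, 0.037, 0, 0, 0], [0.039, 0.001, 0.054, 0, 0, 0], [0.055, 0.001, 0.07, 0, 0, 0], [0.072, 0.002, 0.085, 0, 0, 0]])

```text
clock: 10.58
tcp_pos: [0.498, -0.0067, 0.2238]
orientation: [0.096, -3.138, -0.001]
contact_force: [1.9, -0.8, -8.2]
grip_width: 0.0355
gripper_force: 40.9
```

Emit:
step_arm(rows=[[0.018, 0.002, 0.013, 0, 0, 0], [0.018, 0.002, 0.013, 0, 0, 0], [0.018, 0.002, 0.013, 0, 0, 0], [0.018, 0.002, 0.013, 0, 0, 0], [0.018, 0.002, 0.013, 0, 0, 0]])

```text
clock: 11.0
tcp_pos: [0.5091, -0.006, 0.2317]
orientation: [0.096, -3.139, 0.0]
contact_force: [-2.5, -3.2, 1.0]
grip_width: 0.0348
gripper_force: 41.6
```

```bash
python3 - <<'E'
from h import *
f=eyes.grab_frame("top");g=eyes.grab_frame("side")
cv2.imwrite("pics/t3.png",np.hstack([cv2.resize(f[140:290,170:370,::-1],(400,300)),cv2.resize(g[130:310,200:440,::-1],(400,300))]))
E
```

```text
(no output)
```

View pics/t3.png

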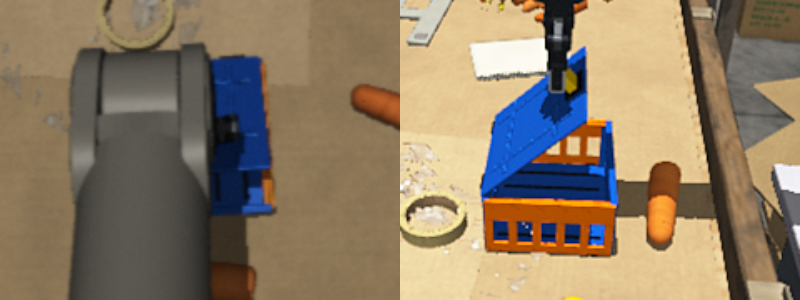

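The lid is held by its tab with both panels upright. The geometry from the hinge gives about 45°. I'll let it settle briefly, then hand in.

Emit:
step_arm(rows=[[0, 0, 0, 0, 0, 0], [0, 0, 0, 0, 0, 0], [0, 0, 0, 0, 0, 0], [0, 0, 0, 0, 0, 0], [0, 0, 0, 0, 0, 0]])

```text
clock: 11.52
tcp_pos: [0.5095, -0.006, 0.232]
orientation: [0.096, -3.139, 0.0]
contact_force: [-4.2, -3.7, 3.0]
grip_width: 0.0351
gripper_force: 41.7
```

```bash
python3 - <<'E'
from bench import r
o=r.get_obs();print(o["tcp_pos"],o["contact_force"],o["gripper_force"]);print(r.hand_in())
E
```

```text
[ 0.50952591 -0.00595545  0.2319953 ] [-4.19138361 -3.72447749  2.97180617] 41.73371397446317
the job is handed in; nothing more can be done
None
```

I handed the job in at about 11.5 s with both end panels upright and the fingers holding the lid still at about 45° by its tab; the carrots and tape roll were not touched, and hand-in returned no verdict.

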